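# Press the bead clips home round a rattan drawer front

### The arm

A 6-joint arm with a two-finger parallel gripper is mounted at the origin on the work surface. World frame = base frame: x ahead of the robot, y to its left, z up, the work surface at z = 0. Lengths are in m, angles in rad, forces in N, time in s.
With the tool pointing down it reaches from about 0.375 to 0.825 m from the base axis. Payload 5.5 kg.
Tool frame: the origin (TCP) lies at the very end of the fingers, on their centre line; the grasp point (between the pads) lies manip.hold_point_z behind it (manip.hold_point_z is the distance from the TCP to the grasp point, in m); z points along the fingers, y is the line along which they close (so a half turn about z gives the same grasp; the last joint's range is limited). The gripper opens to 85 mm and grips with 20 to 120 N. Pads are 22 mm wide; open, the fingers measure 114 mm over their backs; the gripper's body (76 mm by 85 mm) begins 54 mm behind the grasp point. The pads swing forward as they close: fully open they stand 13 mm farther back than shut.
Start: joints at [-1.195, 0.314, -0.047, 1.21, 0, 1.571], TCP at [0.22, -0.558, 0.231] pointing down, gripper open.
Joint ranges: [-2.67, 2.67], [-0.69, 1.73], [-1.03, 1.25], [-2.08, 2.16], [-1.42, 1.45], [-3.14, 3.14]. Speed limits (rad/s): [2.39, 2.39, 3.01, 3.14, 3.14, 3.14].

### API

Orientations are given as a rotation vector (axis times angle).
In Python, from bench import manip gives the robot as it stands. The module is installed in compiled form; this text tells all that it offers.
- The arm moves only by the tool arm_command, never from a script. Its argument "targets" is a list of rows, each an object of numbers: "x", "y", "z": the shift along the tool's x, y, z in cm; "ax", "ay", "az": the turn, a rotation vector about the tool's x, y, z in degrees; "gripper": the opening, from 0 (shut) to 1 (fully open). A call has 1 to 10 rows; each row is the pose to reach, as a shift and turn from the pose commanded when the call began, along the tool's axes at that moment; what a row does not reach only later rows make up. A row lasts 1/12 s, in which the tool goes at most 41.7 mm and 7.16 degrees, less where a joint would pass 70% of its speed; a pose out of reach is approached as far as the arm can. A call with a gripper value outside its range is refused whole. The fingers move at their own pace and stop on an object; "grip_force" is the grip in N (left out, the last holds). Time passes only in rows, so rows that repeat a pose let the fingers close. It gives the time, the measured TCP pose, the force, the opening and the grip force at its end, in the units of the state.
- manip.get_obs(): the state, without advancing time (a new reading comes with each control period).
- manip.snapshot(name): name is "scene" or "side" or "wrist"; returns the picture (480x640x3 uint8, red, green, blue); there is no depth.
- manip.calibration(name): a dict with "K" (3x3 intrinsics, pixels), "eye" and "attitude" of the camera in the world; the wrist camera has in their place "tool_from_camera" (4x4, takes a point from camera to tool coordinates, whose origin is the TCP and whose axes are the flange's). Camera axes: x right, y down, z forward; pixel columns grow to the right and rows downward; lengths in m; the calibration is good to about 2 mm. A picture is of the moment at which its call begins: read the wrist's pose just before it. calibration takes no time and is no camera call.
- manip.job_done(): hands the job in; it is judged then, once.
The state is a dict: "clock": time; "q": joint angles; "qd": joint speeds; "tau": joint torques, N m; "ee_pos": TCP position; "ee_rot": TCP orientation; "ft_force": force on the tool from outside, world axes, zero at the start; "ft_torque": the same for the moment, N m; "width": finger opening in m; "finger_force": force on a finger pad.
Only numpy, scipy, OpenCV 4.12 (cv2) and the standard library are available. Lean on these libraries where they do the work, as an engineer would, in place of code of your own. Each camera call takes 0.05 s, during which the arm holds its last target. There are 200 camera calls.

### The job

Take the pressing tool out of its blue stand and press the six raised brass clips in the dark bead of the sloping rattan drawer front fully home, flush with the bead: run the tool's nose along the seam, from either end of the row of clips round the corner to the other end, in one slow unbroken pass of about 3 cm a second, keeping the tool square to the sloping face and not forcing it. Then put the tool back upright in its stand, collar down on the top. Touch the drawer front with the tool only, and leave the speaker, lamp and tray where they are.

Things in the scene. Friction and masses are not known exactly. Their poses are not given: they have to be found in the camera images.
- front: White drawer front with rattan inset, 146 (up the slope) x 270 x 18 mm, fixed on a stand sloping 30 degrees, lower edge towards the robot at yaw 0. Origin: centre of its back; x up the slope, y along its width, z square out of the face. White face at z = 18 mm. A fixed dark-brown bead 12 mm wide runs round the inset on the lines x = +-45, y = +-85 mm, its top at z = 19 mm.
- seam_left (a point): point on top of the bead, on the upper run just beyond the first clip: front frame (45, 81, 19) mm. Axes as front.
- seam_corner (a point): corner of the seam between the upper and the short side run, on top of the bead: front frame (45, -85, 19) mm. The seam is straight from seam_left to here and from here to seam_right. No clip here.
- seam_right (a point): point on top of the bead on the short side run, just beyond the last clip: front frame (-42, -85, 19) mm.
- stand: Blue tool stand, a fixed block 64 x 64 x 80 mm high with a vertical round hole of 19 mm diameter through its middle. Origin: centre of its underside, z up.
- tool: Pressing tool, 150 mm long, 0.3 kg. Origin: tip of its nose; z along the tool to the grip. Polished steel ball nose, 10 mm diameter, on a round 8 mm shank to z = 65; black collar 30 mm square, 65 to 71; orange grip 18 mm square (faces square to x and y), 71 to 150 mm. Starts upright in the stand: shank in the hole, collar on the stand's top, origin 15 mm above the table.
- tool_nose (a point): tip of the tool's nose (the tool's origin); axes as the tool.
- speaker: bystander: loose red round speaker, 80 mm in diameter, 55 mm high. Origin: centre of its underside.
- lamp: bystander: loose white disc lamp on a round foot, 140 mm wide, 150 mm high. Origin: centre of its underside.
- tray: bystander: loose white tray 120 x 160 x 35 mm with spare brown blocks. Origin: centre of its underside.
- clip0 (a joint): brass press-in clip in the bead, 10 mm wide; raised it shows 28 mm along the seam (flat top 8 mm, ends ramped down into the bead); centred at upper run, x 45, y 52.5 mm in the front frame. Value: how far it is pushed in along front's -z; about 0 = stands 4 mm above the bead, 0.004 = home, flush with the bead. It moves stiffly (about 1.5 N) and stays where it is left.
- clip1 (a joint): brass press-in clip in the bead, 10 mm wide; raised it shows 28 mm along the seam (flat top 8 mm, ends ramped down into the bead); centred at upper run, x 45, y 16.5 mm in the front frame. Value: how far it is pushed in along front's -z; about 0 = stands 4 mm above the bead, 0.004 = home, flush with the bead. It moves stiffly (about 1.5 N) and stays where it is left.
- clip2 (a joint): brass press-in clip in the bead, 10 mm wide; raised it shows 28 mm along the seam (flat top 8 mm, ends ramped down into the bead); centred at upper run, x 45, y -19.5 mm in the front frame. Value: how far it is pushed in along front's -z; about 0 = stands 4 mm above the bead, 0.004 = home, flush with the bead. It moves stiffly (about 1.5 N) and stays where it is left.
- clip3 (a joint): brass press-in clip in the bead, 10 mm wide; raised it shows 28 mm along the seam (flat top 8 mm, ends ramped down into the bead); centred at upper run, x 45, y -55.5 mm in the front frame. Value: how far it is pushed in along front's -z; about 0 = stands 4 mm above the bead, 0.004 = home, flush with the bead. It moves stiffly (about 1.5 N) and stays where it is left.
- clip4 (a joint): brass press-in clip in the bead, 10 mm wide; raised it shows 28 mm along the seam (flat top 8 mm, ends ramped down into the bead); centred at short side run, x 18.5, y -85 mm in the front frame. Value: how far it is pushed in along front's -z; about 0 = stands 4 mm above the bead, 0.004 = home, flush with the bead. It moves stiffly (about 1.5 N) and stays where it is left.
- clip5 (a joint): brass press-in clip in the bead, 10 mm wide; raised it shows 28 mm along the seam (flat top 8 mm, ends ramped down into the bead); centred at short side run, x -17.5, y -85 mm in the front frame. Value: how far it is pushed in along front's -z; about 0 = stands 4 mm above the bead, 0.004 = home, flush with the bead. It moves stiffly (about 1.5 N) and stays where it is left.
Things that resemble listed ones, but are neither listed nor needed, are in the scene too. There is more than one size of the tool; the one meant has the size given above.

How it is judged:
By the outcome, as a careful person would: the job done as asked, in the order asked, and still so for the second after the job is handed in, with the robot touching nothing.
It also fails if it takes over 67 s, if anything falls off the work surface, if the arm or the gripper's body presses on something with over 40 N, if the wrist force passes 120 N, or if a joint passes its speed limit or range.

## Working session

There is one attempt and no reset: what is moved stays moved. The work goes in short steps, Python scripts to look and compute and a tool call to move; the robot and the scene stay as the last step left them, time stands still between calls to the robot, and variables do not carry over. Pictures are saved under pics/ and viewed, at most 10 in all, crops included, and the job is handed in when it is done.

Besides the shell and the picture viewer there is one more tool, called by a JSON object that holds its "api" and its "payload", one argument or row to a line. arm_command: Moves the arm, as the interface text tells. Its arguments: {"type":"object","properties":{"targets":{"type":"array"},"grip_force":{"type":"number"}},"required":["targets"]}

```bash
mkdir -p pics
cat > h.py <<'E'
import numpy as np, cv2
from bench import manip
from scipy.spatial.transform import Rotation as R
def snap(n,f):
    o=manip.get_obs(); im=manip.snapshot(n); cv2.imwrite('pics/'+f,im[:,:,::-1]); return im,o
def cam(n,o=None):
    c=manip.calibration(n); K=np.array(c['K'])
    if n=='wrist':
        T=np.array(c['tool_from_camera']); Rt=R.from_rotvec(o['ee_rot']).as_matrix()
        return K,Rt@T[:3,:3],Rt@T[:3,3]+np.array(o['ee_pos'])
    A=np.array(c['attitude']); A=R.from_rotvec(A).as_matrix() if A.shape==(3,) else A
    return K,A,np.array(c['eye'])
def ray(C,u,v):
    K,A,e=C; d=A@np.linalg.solve(K,[u,v,1.]); return e,d/np.linalg.norm(d)
def onz(C,u,v,z):
    e,d=ray(C,u,v); return e+d*(z-e[2])/d[2]
def proj(C,p):
    K,A,e=C; q=K@(A.T@(np.array(p)-e)); return q[:2]/q[2]
def tri(*rs):
    M=sum(np.eye(3)-np.outer(d,d) for e,d in rs); b=sum((np.eye(3)-np.outer(d,d))@e for e,d in rs); return np.linalg.solve(M,b)
E
python3 - <<'E'
from h import *
for n in ['scene','side','wrist']: snap(n,n+'0.png'); print({k:np.round(np.array(v),3).tolist() for k,v in manip.calibration(n).items()})
o=manip.get_obs();print(manip.hold_point_z,o)
E
```

```text
{'K': [[481.167, 0.0, 313.557], [0.0, 481.167, 234.158], [0.0, 0.0, 1.0]], 'eye': [0.935, -0.747, 0.622], 'attitude': [-2.084, -0.532, 0.265]}
{'K': [[548.099, 0.0, 316.076], [0.0, 548.099, 230.679], [0.0, 0.0, 1.0]], 'eye': [0.233, 1.112, 0.88], 'attitude': [-0.395, 2.645, -1.423]}
{'K': [[371.951, 0.0, 324.001], [0.0, 371.951, 237.053], [0.0, 0.0, 1.0]], 'tool_from_camera': [[0.001, -0.946, -0.324, 0.084], [1.0, 0.001, -0.0, 0.0], [0.001, -0.324, 0.946, -0.144], [0.0, 0.0, 0.0, 1.0]]}
0.0187 {'clock': 0.15, 'q': array([-1.19499798e+00,  3.14083662e-01, -4.78326704e-02,  1.21021108e+00,
        1.60720665e-05,  1.57079722e+00]), 'qd': array([ 0.00053021, -0.00279354,  0.00364558,  0.00072526, -0.00116096,
       -0.00056015]), 'tau': array([ 9.44552958e-04, -5.40045798e+01,  3.40059650e+01,  1.32881463e-02,
        6.59139005e-05,  1.24053599e-05]), 'ee_pos': array([ 0.22005192, -0.55771591,  0.23062793]), 'ee_rot': array([-3.08500959e+00, -5.86589017e-01,  3.65611817e-04]), 'ft_force': array([-0.00630699, -0.30134356, -0.76910219]), 'ft_torque': array([-0.0251099 , -0.02797046, -0.0041289 ]), 'finger_force': 0.0, 'width': 0.08561765451412047}
```

View pics/scene0.png

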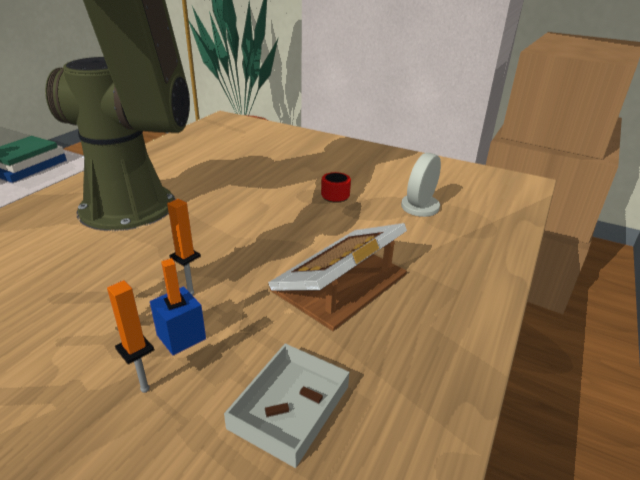

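View pics/side0.png

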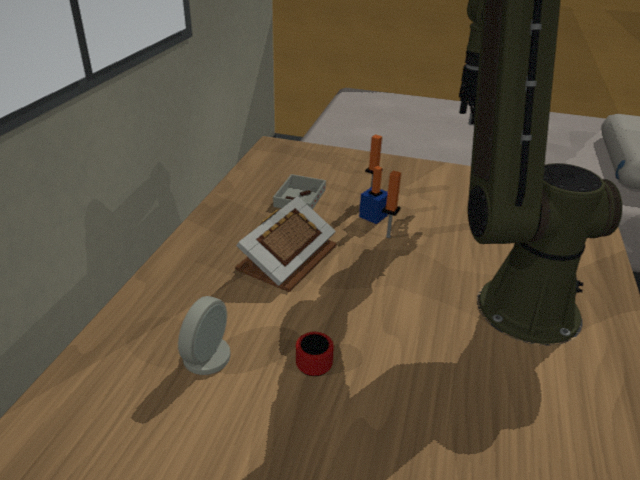

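The scene view shows the stand at about (178,320) with the small tool in it. Larger decoy tools stand at about (130,330) and (182,230). The front is at about (340,260), the tray at (290,400), the speaker at (336,187) and the lamp at (425,185). In the side view the stand is at about (374,206) and the front at about (290,238).

Run:
```python
from h import *
S=cam('scene');D=cam('side')
a=cv2.imread('pics/scene0.png');b=cv2.imread('pics/side0.png')
for n,im,C in (('scene',a,S),('side',b,D)):
    h=cv2.cvtColor(im,cv2.COLOR_BGR2HSV)
    for nm,lo,hi in (('blue',(110,150,60),(125,255,255)),('orange',(5,200,120),(14,255,255))):
        m=cv2.inRange(h,lo,hi); N,l,st,ce=cv2.connectedComponentsWithStats(m)
        for i in range(1,N):
            if st[i,4]>60: 
                print(n,nm,st[i],ce[i].round(1)); 
                p=cv2.approxPolyDP(cv2.convexHull(cv2.findContours((l==i).astype('uint8'),0,1)[0][0]),3,True)[:,0].tolist(); print(p)
# rough front corners from the two views
f=lambda s,d: tri(ray(S,*s),ray(D,*d)).round(3)
print('tool grip centre', f((171,282),(377,180)))
print('decoyA bottom',onz(S,145,390,0),'decoyB',onz(D,390,236,0), 'decoys grip',f((126,315),(375,152)),f((180,230),(393,190)))
print('front corners far-left',f((404,228),(241,244)) ,f((270,287),(335,236)),f((340,290),(300,200)),f((385,228),(285,280)))
print('tray',onz(S,290,405,0.0),'lampfoot',onz(S,421,206,0),'spk',onz(S,336,195,0))
```

```text
scene orange [168 199  26  60 780] [182.3 228. ]
[[177, 199], [186, 204], [193, 252], [184, 258], [168, 204]]
scene orange [162 258  19  46 538] [171.  280.8]
[[170, 258], [180, 297], [174, 303], [168, 298], [162, 265]]
scene orange [ 107  281   38   73 1530] [126.1 316.1]
[[122, 281], [131, 288], [144, 343], [130, 353], [122, 344], [107, 288]]
tool grip centre [ 0.44  -0.299  0.122]
decoyA bottom [ 0.47200138 -0.41798099  0.        ] decoyB [ 0.37253179 -0.2043332   0.        ] decoys grip [ 0.47  -0.416  0.155] [ 0.379 -0.201  0.152]
front corners far-left [0.707 0.094 0.098] [ 0.518 -0.124  0.02 ] [ 0.655 -0.154  0.093] [0.613 0.144 0.046]
tray [ 0.68680864 -0.33175841  0.        ] lampfoot [0.67185127 0.38345857 0.        ] spk [ 4.48027696e-01  3.25723032e-01 -1.11022302e-16]
```

Run:
```python
import cv2
a=cv2.imread('pics/scene0.png')[200:340,240:420];b=cv2.imread('pics/side0.png')[170:300,220:420]
a=cv2.resize(a,(720,560),interpolation=3)[:, :400]; 
b=cv2.resize(b,(800,520),interpolation=3)[:,:500]
a=cv2.resize(cv2.imread('pics/scene0.png')[215:335,260:415],None,fx=2.55,fy=2.55,interpolation=3)
b=cv2.resize(cv2.imread('pics/side0.png')[185:290,230:345],None,fx=3.45,fy=3.45,interpolation=3)
import numpy as np
o=np.zeros((400,800,3),'uint8');o[:min(400,a.shape[0]),:395]=a[:400,:395];o[:b.shape[0],400:400+min(400,b.shape[1])]=b[:,:400];cv2.imwrite('pics/c1.png',o)
```

```text
(no output)
```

View pics/c1.png

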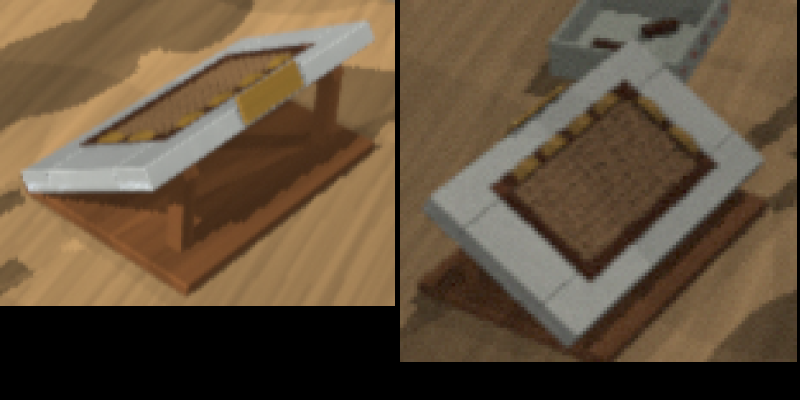

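Both views show the dark bead with six clips: the upper run at the side-crop's left, the short run at its top right. The side-crop corners are R (763,158), B (568,335), L (428,197) and T (628,45).

```bash
cat >> h.py <<'E'
def frontT(x,y,z,yaw): # back-centre origin; slope 30
    return R.from_euler('z',yaw)*R.from_euler('y',-30,degrees=True), np.array([x,y,z])
def solve_front(obs,x0=(0.6,-0.01,0.06,0.5),fixz=None):
    from scipy.optimize import least_squares
    def f(p):
        Rf,t=frontT(*p); return np.concatenate([proj(C,Rf.apply(q)+t)-uv for C,uv,q in obs])
    return least_squares(f,x0,loss='soft_l1')
E
python3 - <<'E'
from h import *
S=cam('scene');D=cam('side')
sc={'T':(319.6,286.4),'L':(405.9,226),'R':(269.8,284.8),'B':(348,230)}
sd={'R':(335.2,230.8),'B':(279,283),'L':(238.1,242.1),'T':(296.1,198)}
q={'T':(.073,-.135,.018),'L':(.073,.135,.018),'R':(-.073,-.135,.018),'B':(-.073,.135,.018)}
for k in q: print(k,tri(ray(S,*sc[k]),ray(D,*sd[k])).round(4))
for ks in ('TLRB','TLR'):
  obs=[(S,sc[k],np.array(q[k])) for k in ks]+[(D,sd[k],np.array(q[k])) for k in q]
  r=solve_front(obs); print(r.x.round(4),np.degrees(r.x[3]),r.fun.round(1))
Rf,t=frontT(*r.x)
for n,p in dict(l=(45,81,19),c=(45,-85,19),r=(-42,-85,19)).items(): print(n,(Rf.apply(np.array(p)/1e3)+t).round(3))
o=manip.get_obs()
E
```

```text
T [ 0.645  -0.1622  0.0985]
L [0.712  0.0956 0.1034]
R [ 0.5207 -0.1313  0.0323]
B [0.5819 0.1298 0.0334]
[ 0.6261 -0.019   0.0515 -0.2477] -14.189617158735846 [-1.1 -2.1 -0.8 -0.7 -0.6  0.9  6.7  2.3 -0.8 -1.7 -1.4  0.5 -1.8  0.5
  1.   0.1]
[ 0.6271 -0.0195  0.0508 -0.2546] -14.5880902668691 [-1.3 -1.6 -0.2  0.  -0.5  1.2 -0.8 -1.5 -1.9  0.4 -1.8  0.7  0.3  0.1]
l [0.676 0.051 0.09 ]
c [ 0.634 -0.109  0.09 ]
r [ 0.561 -0.09   0.046]
```

```bash
cat >> h.py <<'E'
def rel(p,Rw,n=None):
    o=manip.get_obs(); R0=R.from_rotvec(o['ee_rot'])
    s=R0.inv().apply(np.array(p)-o['ee_pos'])*100; a=np.degrees((R0.inv()*Rw).as_rotvec())
    print('shift cm',s.round(2),'turn deg',a.round(2),'|a|',np.linalg.norm(a).round(1))
E
python3 - <<'E'
from h import *
o=manip.get_obs(); R0=R.from_rotvec(o['ee_rot']); print(R0.as_matrix().round(2))
rel((.44,-.30,.30),R0)
E
```

```text
[[ 0.93  0.37 -0.  ]
 [ 0.37 -0.93  0.  ]
 [ 0.   -0.   -1.  ]]
shift cm [ 29.92 -15.91  -6.92] turn deg [0. 0. 0.] |a| 0.0
```

{"api": "arm_command", "payload": {
  "targets": [
    {"x":0,"y":0,"z":-4},
    {"x":0,"y":0,"z":-7},
    {"x":4,"y":-2,"z":-7},
    {"x":8,"y":-4,"z":-7},
    {"x":12,"y":-6,"z":-7},
    {"x":16,"y":-8,"z":-7},
    {"x":20,"y":-10.5,"z":-7},
    {"x":24,"y":-13,"z":-7},
    {"x":27,"y":-15,"z":-7},
    {"x":29.9,"y":-15.9,"z":-7}
  ]
}}

```text
validation failed for argument at $.ta...
```

{"api": "arm_command", "payload": {
  "targets": [
    {"x":0,"y":0,"z":0},
    {"x":0,"y":0,"z":0}
  ]
}}

```text
validation failed for argument at $.ta...
```

Run:
```python
from h import *
im,o=snap('wrist','w1.png'); print(o['ee_pos'],o['ee_rot'],o['clock'],o['ft_force'],o['qd'].round(3))
```

```text
[ 0.22005192 -0.55771591  0.23062793] [-3.08500959e+00 -5.86589017e-01  3.65611817e-04] 0.15 [-0.00630699 -0.30134356 -0.76910219] [ 0.001 -0.003  0.004  0.001 -0.001 -0.001]
```

View pics/w1.png

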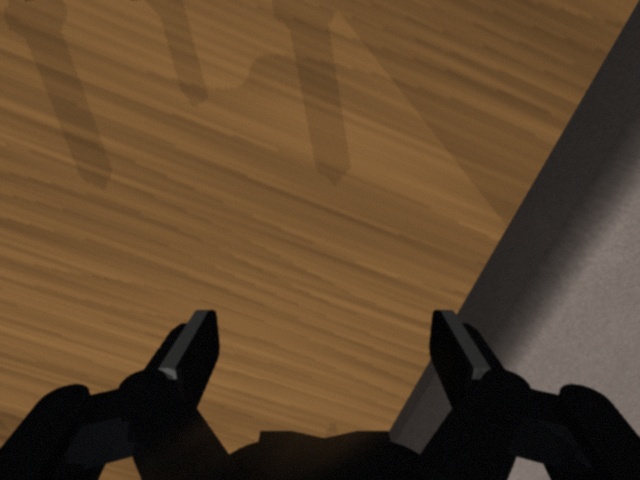

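The move was refused, so this wrist picture is still the start pose: only table and tool shadows. I'll send complete rows.

{"api": "arm_command", "payload": {
  "targets": [
    {"x":0,"y":0,"z":-4,"ax":0,"ay":0,"az":0,"gripper":1},
    {"x":0,"y":0,"z":-7,"ax":0,"ay":0,"az":0,"gripper":1},
    {"x":4,"y":-2,"z":-7,"ax":0,"ay":0,"az":0,"gripper":1},
    {"x":8,"y":-4,"z":-7,"ax":0,"ay":0,"az":0,"gripper":1},
    {"x":12,"y":-6,"z":-7,"ax":0,"ay":0,"az":0,"gripper":1},
    {"x":16,"y":-8,"z":-7,"ax":0,"ay":0,"az":0,"gripper":1},
    {"x":20,"y":-10.5,"z":-7,"ax":0,"ay":0,"az":0,"gripper":1},
    {"x":24,"y":-13,"z":-7,"ax":0,"ay":0,"az":0,"gripper":1},
    {"x":27,"y":-15,"z":-7,"ax":0,"ay":0,"az":0,"gripper":1},
    {"x":29.9,"y":-15.9,"z":-7,"ax":0,"ay":0,"az":0,"gripper":1}
  ]
}}

```text
clock: 1.03
ee_pos: [0.4359, -0.3023, 0.3015]
ee_rot: [-3.086, -0.587, 0.0]
ft_force: [0.0, -1.1, -0.7]
width: 0.0853
finger_force: 0.0
```

{"api": "arm_command", "payload": {
  "targets": [
    {"x":0,"y":0,"z":0,"ax":0,"ay":0,"az":0,"gripper":1},
    {"x":0,"y":0,"z":0,"ax":0,"ay":0,"az":0,"gripper":1}
  ]
}}

```text
clock: 1.2
ee_pos: [0.4371, -0.3028, 0.3011]
ee_rot: [-3.085, -0.594, 0.0]
ft_force: [-0.1, -0.1, 1.0]
width: 0.0857
finger_force: 0.0
```

Run:
```python
from h import *
im,o=snap('wrist','w2.png'); print(o['ee_pos'],o['clock'],o['ft_force'])
```

```text
[ 0.43707785 -0.30280508  0.30111744] 1.2 [-0.11113959 -0.06931042  0.95364013]
```

View pics/w2.png

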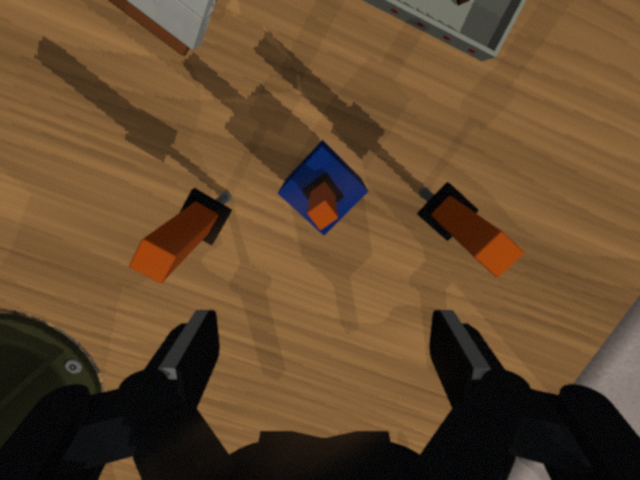

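The wrist view shows the stand with corners at about (322,142), (368,190), (323,234) and (279,188), the tool's top at about (321,214), and the decoys at (175,235) and (475,235).

Run:
```python
from h import *
o=manip.get_obs();W=cam('wrist',o); im=cv2.imread('pics/w2.png');h=cv2.cvtColor(im,cv2.COLOR_BGR2HSV)
m=cv2.inRange(h,(110,120,60),(128,255,255)); c=max(cv2.findContours(m,0,1)[0],key=cv2.contourArea)
bx=cv2.boxPoints(cv2.minAreaRect(cv2.convexHull(c))); print(bx.round(1).tolist(), cv2.approxPolyDP(cv2.convexHull(c),3,True)[:,0].tolist())
P=np.array([onz(W,*p,.08) for p in bx]);print(P.round(4), P.mean(0), np.linalg.norm(np.diff(P,axis=0),axis=1))
m=cv2.inRange(h,(5,190,190),(16,255,255));m[:,:290]=0;m[:,350:]=0
c=max(cv2.findContours(m,0,1)[0],key=cv2.contourArea);print(cv2.approxPolyDP(cv2.convexHull(c),2,True)[:,0].tolist())
bx=cv2.boxPoints(cv2.minAreaRect(c));P=np.array([onz(W,*p,.165) for p in bx]);print(bx.round(1).tolist(),P.round(4), P.mean(0), np.linalg.norm(np.diff(P,axis=0),axis=1),np.degrees(np.arctan2(*(P[1]-P[0])[[1,0]])),h[214,321])
```

```text
[[277.1000061035156, 191.39999389648438], [321.29998779296875, 145.3000030517578], [367.8999938964844, 190.0], [323.70001220703125, 236.10000610351562]] [[321, 146], [366, 190], [324, 233], [279, 193]]
[[ 0.4255 -0.2581  0.08  ]
 [ 0.4834 -0.2825  0.08  ]
 [ 0.4602 -0.3415  0.08  ]
 [ 0.399  -0.3186  0.08  ]] [ 0.44200579 -0.30016698  0.08      ] [0.06282297 0.06341744 0.06539506]Traceback (most recent call last):
  File "<stdin>", line 7, in <module>
ValueError: max() iterable argument is empty
```

Run:
```python
from h import *
o=manip.get_obs();W=cam('wrist',o); im=cv2.imread('pics/w2.png');h=cv2.cvtColor(im,cv2.COLOR_BGR2HSV)
print(h[214,321],h[195,321],h[208,323])
v0=h[214,321]
m=((h[...,0]<20)&(h[...,1]>150)&(abs(h[...,2].astype(int)-int(v0[2]))<22)).astype('uint8');m[:,:303]=0;m[:,345:]=0;m[:190]=0;m[235:]=0
m=cv2.morphologyEx(m,cv2.MORPH_OPEN,np.ones((3,3)))
c=max(cv2.findContours(m,0,1)[0],key=cv2.contourArea);print(cv2.approxPolyDP(cv2.convexHull(c),2,True)[:,0].tolist())
bx=cv2.boxPoints(cv2.minAreaRect(c));P=np.array([onz(W,*p,.165) for p in bx]);print(bx.round(1).tolist(),P.round(4), P.mean(0), np.linalg.norm(np.diff(P,axis=0),axis=1),np.degrees(np.arctan2(*(P[1]-P[0])[[1,0]])))
```

```text
[ 11 230 156] [  9 193  78] [ 11 225 155]
[[325, 202], [335, 218], [319, 227], [309, 212]]
[[307.6000061035156, 212.8000030517578], [324.3999938964844, 200.1999969482422], [336.8999938964844, 216.8000030517578], [320.1000061035156, 229.39999389648438]] [[ 0.4391 -0.2893  0.165 ]
 [ 0.4532 -0.2977  0.165 ]
 [ 0.4445 -0.3117  0.165 ]
 [ 0.43   -0.3033  0.165 ]] [ 0.44168818 -0.30047278  0.165     ] [0.01648743 0.01649476 0.01674378] -30.801022685836912
```

```bash
cat >> h.py <<'E'
def down(xyaw): # tool pointing down, x axis at xyaw deg
    return R.from_euler('z',xyaw,degrees=True)*R.from_rotvec([np.pi,0,0])
E
python3 - <<'E'
from h import *
rel((.442,-.3003,.22),down(-34)); print(manip.get_obs()['q'].round(3))
E
```

```text
shift cm [ 0.68 -0.12  8.11] turn deg [1.000e-02 4.000e-02 5.566e+01] |a| 55.7
[-6.080e-01  1.650e-01 -7.900e-02  1.327e+00 -1.000e-03  2.155e+00]
```

{"api": "arm_command", "payload": {
  "targets": [
    {"x":0.2,"y":0,"z":0,"ax":0,"ay":0,"az":-7,"gripper":1},
    {"x":0.4,"y":0,"z":0,"ax":0,"ay":0,"az":-14,"gripper":1},
    {"x":0.68,"y":-0.1,"z":0,"ax":0,"ay":0,"az":-21,"gripper":1},
    {"x":0.68,"y":-0.1,"z":0,"ax":0,"ay":0,"az":-28,"gripper":1},
    {"x":0.68,"y":-0.12,"z":0,"ax":0,"ay":0,"az":-34.3,"gripper":1},
    {"x":0.68,"y":-0.12,"z":3,"ax":0,"ay":0,"az":-34.3,"gripper":1},
    {"x":0.68,"y":-0.12,"z":6,"ax":0,"ay":0,"az":-34.3,"gripper":1},
    {"x":0.68,"y":-0.12,"z":8,"ax":0,"ay":0,"az":-34.3,"gripper":1},
    {"x":0.68,"y":-0.12,"z":8,"ax":0,"ay":0,"az":-34.3,"gripper":1},
    {"x":0.68,"y":-0.12,"z":8,"ax":0,"ay":0,"az":-34.3,"gripper":1}
  ]
}}

```text
clock: 2.08
ee_pos: [0.4401, -0.3016, 0.2207]
ee_rot: [-2.776, -1.467, 0.002]
ft_force: [-0.2, -0.1, 0.5]
width: 0.0853
finger_force: 0.0
```

Run:
```python
from h import *
im,o=snap('wrist','w3.png'); W=cam('wrist',o); h=cv2.cvtColor(im,cv2.COLOR_RGB2HSV)
rel((.442,-.3003,.112),down(56)); print(o['q'].round(3),o['ft_force'])
uv=proj(W,(.442,-.3003,.165)); print('expected top',uv)
c=cv2.resize(im[int(uv[1])-90:int(uv[1])+90,int(uv[0])-130:int(uv[0])+130],None,fx=3,fy=3); cv2.imwrite('pics/w3c.png',c[:,:,::-1])
```

```text
shift cm [ 0.19 -0.03 11.01] turn deg [ 0.01  0.01 -0.27] |a| 0.3
[-0.601  0.196 -0.225  1.153 -0.     1.569] [-0.24022271 -0.09212047  0.49492524]
expected top [324.60476219 258.94527067]
```

View pics/w3c.png

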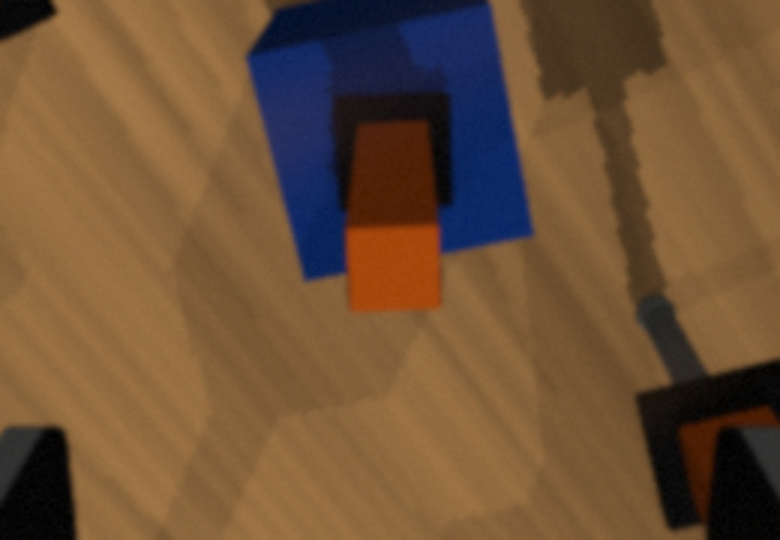

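The tool's top is at about (395,268) in the crop and square to the gripper. Descending to grip.

{"api": "arm_command", "payload": {
  "grip_force": 60,
  "targets": [
    {"x":0.2,"y":0,"z":3,"ax":0,"ay":0,"az":0,"gripper":1},
    {"x":0.2,"y":0,"z":6,"ax":0,"ay":0,"az":0,"gripper":1},
    {"x":0.2,"y":0,"z":9,"ax":0,"ay":0,"az":0,"gripper":1},
    {"x":0.2,"y":0,"z":10.9,"ax":0,"ay":0,"az":0,"gripper":1},
    {"x":0.2,"y":0,"z":10.9,"ax":0,"ay":0,"az":0,"gripper":1},
    {"x":0.2,"y":0,"z":10.9,"ax":0,"ay":0,"az":0,"gripper":0},
    {"x":0.2,"y":0,"z":10.9,"ax":0,"ay":0,"az":0,"gripper":0},
    {"x":0.2,"y":0,"z":10.9,"ax":0,"ay":0,"az":0,"gripper":0},
    {"x":0.2,"y":0,"z":10.9,"ax":0,"ay":0,"az":0,"gripper":0},
    {"x":0.2,"y":0,"z":10.9,"ax":0,"ay":0,"az":0,"gripper":0}
  ]
}}

```text
clock: 2.97
ee_pos: [0.4437, -0.2999, 0.1137]
ee_rot: [2.774, 1.47, 0.002]
ft_force: [-0.3, -0.4, 0.4]
width: 0.0256
finger_force: 0.0
```

{"api": "arm_command", "payload": {
  "targets": [
    {"x":0,"y":0,"z":0,"ax":0,"ay":0,"az":0,"gripper":0},
    {"x":0,"y":0,"z":0,"ax":0,"ay":0,"az":0,"gripper":0},
    {"x":0,"y":0,"z":0,"ax":0,"ay":0,"az":0,"gripper":0},
    {"x":0,"y":0,"z":0,"ax":0,"ay":0,"az":0,"gripper":0}
  ]
}}

```text
clock: 3.3
ee_pos: [0.4434, -0.2997, 0.1133]
ee_rot: [2.775, 1.47, 0.001]
ft_force: [-1.2, 0.1, 6.1]
width: 0.0173
finger_force: 61.2
```

```bash
cat >> h.py <<'E'
F0=(.6271,-.0195,.0508,-.2546); YAWX=56; NL=.0983
import os,json
if os.path.exists('F.json'): F0=tuple(json.load(open('F.json')))
def press(p,dz=0,dn=(0,0)): # TCP pose for nose at front point p (mm)
    Rf,t=frontT(*F0); Rw=Rf*R.from_euler('z',-F0[3])*down(YAWX)
    n=Rf.apply(np.array(p)/1e3)+t
    return n-Rw.apply([dn[0],dn[1],NL]),Rw
E
python3 - <<'E'
from h import *
p,Rw=press((0,0,80)); print(p); rel(p,Rw)
E
```

```text
[0.54082383 0.00295317 0.20521233]
shift cm [30.52 -8.92 -9.21] turn deg [-28.19  10.02  -0.15] |a| 29.9
```

{"api": "arm_command", "payload": {
  "targets": [
    {"x":0,"y":0,"z":-1,"ax":0,"ay":0,"az":0,"gripper":0},
    {"x":0,"y":0,"z":-3,"ax":0,"ay":0,"az":0,"gripper":0},
    {"x":0,"y":0,"z":-5.5,"ax":0,"ay":0,"az":0,"gripper":0},
    {"x":0,"y":0,"z":-8,"ax":0,"ay":0,"az":0,"gripper":0},
    {"x":0,"y":0,"z":-11,"ax":0,"ay":0,"az":0,"gripper":0},
    {"x":0,"y":0,"z":-14,"ax":0,"ay":0,"az":0,"gripper":0},
    {"x":0,"y":0,"z":-14,"ax":0,"ay":0,"az":0,"gripper":0}
  ]
}}

```text
clock: 3.88
ee_pos: [0.4451, -0.3008, 0.2586]
ee_rot: [2.769, 1.467, 0.006]
ft_force: [0.1, -1.1, -2.5]
width: 0.0171
finger_force: 60.4
```

Run:
```python
from h import *
p,Rw=press((0,0,80)); print(p); rel(p,Rw); print(manip.get_obs()['width'])
```

```text
[0.54082383 0.00295317 0.20521233]
shift cm [30.51 -9.18  5.27] turn deg [-27.8   10.    -0.12] |a| 29.5
0.017143548275283665
```

{"api": "arm_command", "payload": {
  "targets": [
    {"x":3,"y":-1,"z":0,"ax":0,"ay":0,"az":0,"gripper":0},
    {"x":7,"y":-2,"z":0,"ax":0,"ay":0,"az":0,"gripper":0},
    {"x":11,"y":-3,"z":0,"ax":-5,"ay":2,"az":0,"gripper":0},
    {"x":15,"y":-4.5,"z":0,"ax":-10,"ay":4,"az":0,"gripper":0},
    {"x":19,"y":-6,"z":0,"ax":-15,"ay":6,"az":0,"gripper":0},
    {"x":23,"y":-7,"z":1,"ax":-20,"ay":8,"az":0,"gripper":0},
    {"x":27,"y":-8,"z":2.5,"ax":-25,"ay":9,"az":-0.1,"gripper":0},
    {"x":30.5,"y":-9.2,"z":4,"ax":-27.8,"ay":10,"az":-0.1,"gripper":0},
    {"x":30.5,"y":-9.2,"z":5.3,"ax":-27.8,"ay":10,"az":-0.1,"gripper":0},
    {"x":30.5,"y":-9.2,"z":5.3,"ax":-27.8,"ay":10,"az":-0.1,"gripper":0}
  ]
}}

```text
clock: 4.72
ee_pos: [0.5339, 0.0078, 0.1945]
ee_rot: [2.425, 1.299, 0.528]
ft_force: [-0.4, -0.4, -2.6]
width: 0.0175
finger_force: 60.3
```

{"api": "arm_command", "payload": {
  "targets": [
    {"x":0,"y":0,"z":0,"ax":0,"ay":0,"az":0,"gripper":0},
    {"x":0,"y":0,"z":0,"ax":0,"ay":0,"az":0,"gripper":0},
    {"x":0,"y":0,"z":0,"ax":0,"ay":0,"az":0,"gripper":0}
  ]
}}

```text
clock: 4.97
ee_pos: [0.539, 0.0032, 0.2007]
ee_rot: [2.425, 1.283, 0.536]
ft_force: [1.1, 0.8, -2.4]
width: 0.0168
finger_force: 60.3
```

Run:
```python
from h import *
im,o=snap('wrist','w4.png'); print(o['ee_pos'],o['q'].round(2),o['ft_force'],o['width'])
p,Rw=press((0,0,80)); rel(p,Rw); W=cam('wrist',o); Rf,t=frontT(*F0)
for q in [(45,81,19),(45,-85,19),(-42,-85,19),(73,135,18),(73,-135,18),(-73,-135,18),(-73,135,18),(45,85,19),(-45,85,19)]: print(q,proj(W,Rf.apply(np.array(q)/1e3)+t).round(1))
print('nose',proj(W,R.from_rotvec(o['ee_rot']).apply([0,0,NL])+o['ee_pos']))
```

```text
[0.53899283 0.00320723 0.20070816] [ 0.12 -0.16 -0.78  0.47 -0.18  2.24] [ 1.06573325  0.75080535 -2.43226528] 0.016799692279257875
shift cm [ 0.15  0.35 -0.3 ] turn deg [-0.37  0.06 -0.26] |a| 0.5
(45, 81, 19) [348.8  97.4]
(45, -85, 19) [407.7 285.1]
(-42, -85, 19) [315.8 313.6]
(73, 135, 18) [362.3   6. ]
(73, -135, 18) [451.3 321.6]
(-73, -135, 18) [303.5 365.2]
(-73, 135, 18) [176.4  81.5]
(45, 85, 19) [347.1  92. ]
(-45, 85, 19) [237.4 133.7]
nose [322.37461918 239.15651473]
```

View pics/w4.png

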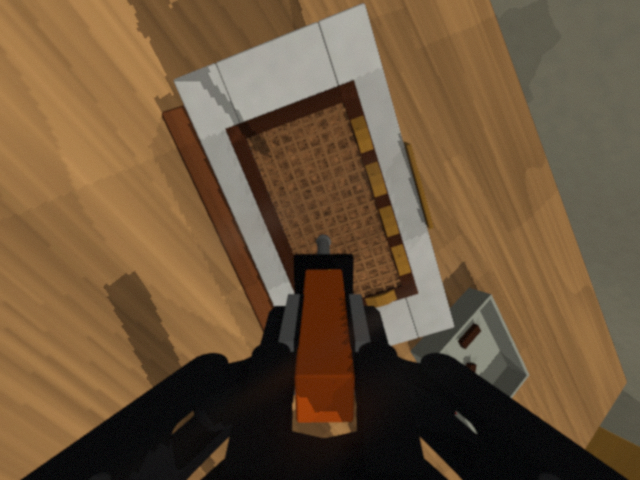

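The front's corners are at (366,5), (453,326) and (176,79), close to the prediction. The nose is at about (323,239), also as predicted. The clips run from (362,133) to (402,262), then round to (380,298). I'll refine with bead-edge scans.

```bash
cat > refine.py <<'E'
from h import *
def scans(o,f,F):
    im=cv2.cvtColor(cv2.imread('pics/'+f),cv2.COLOR_BGR2HSV)[...,1].astype(np.float32); g=cv2.cvtColor(cv2.imread('pics/'+f),cv2.COLOR_BGR2GRAY).astype(np.float32)
    W=cam('wrist',o);Rf,t=frontT(*F); out=[]
    s=np.arange(-7,7.01,.2)
    for ax,val,rng in ((0,51,np.arange(-75,85,5)),(1,91,np.arange(-42,43,5)),(0,-51,np.arange(0,80,5)),(1,-91,np.arange(20,45,4))):
        for q in rng:
            P=np.zeros((len(s),3));P[:,ax]=val+s*np.sign(val);P[:,1-ax]=q;P[:,2]=18.5
            uv=np.array([proj(W,Rf.apply(p/1e3)+t) for p in P]).astype(np.float32)
            pr=cv2.remap(g,uv[None,:,0],uv[None,:,1],1)[0]; d=np.gradient(np.convolve(pr,np.ones(5)/5,'same'))[4:-4]; i=d.argmax()+4
            if d.max()>2: out.append((ax,val,q,s[i]))
    return W,out
def fit(o,f,F):
    from scipy.optimize import least_squares
    for k in range(3):
        W,out=scans(o,f,F); Rf,t=frontT(*F); obs=[]
        for ax,val,q,s in out:
            P=np.zeros(3);P[ax]=val+s*np.sign(val);P[1-ax]=q;P[2]=18.5; uv=proj(W,Rf.apply(P/1e3)+t)
            obs.append((ax,val,ray(W,*uv)))
        def r(p):
            Rf,t=frontT(*p); n=Rf.apply([0,0,1]); e=[]
            for ax,val,(c,d) in obs:
                X=Rf.inv().apply(c+d*((t-c)@n+.0185)/(d@n)-t)*1e3; e.append(X[ax]-val)
            return np.array(e)
        s=least_squares(r,F,loss='soft_l1'); F=tuple(s.x); print(np.array(F).round(4),len(obs),'rms',np.sqrt((s.fun**2).mean()).round(2))
    return F
E
python3 - <<'E'
from refine import *
o=manip.get_obs(); F=fit(o,'w4.png',F0)
a=np.array([x for x in scans(o,'w4.png',F)[1]]); 
for k in {(int(x[0]),int(x[1])) for x in a}: print(k,a[(a[:,0]==k[0])&(a[:,1]==k[1]),3].round(1))
# height check against other two views
S=cam('scene');D=cam('side')
Rf,t=frontT(*F)
for k,q in {'T':(.073,-.135,.018),'L':(.073,.135,.018),'R':(-.073,-.135,.018),'B':(-.073,.135,.018)}.items(): print(k,proj(S,Rf.apply(q)+t).round(1),proj(D,Rf.apply(q)+t).round(1))
E
```

```text
[ 0.6234 -0.018   0.0584 -0.2559] 72 rms 1.87
[ 0.6229 -0.0181  0.0592 -0.2581] 72 rms 0.25
[ 0.6229 -0.0181  0.0592 -0.2585] 72 rms 0.26
(1, 91) [0.  0.  0.  0.  0.  0.  0.  0.  0.  0.  0.  0.2 0.2 0.2 0.  0.2 0. ]
(1, -91) [ 1.2  1.   0.2 -0.2 -0.2 -0.4 -0.2]
(0, -51) [-0.2 -0.2  0.  -0.2  0.   0.  -0.2  0.  -0.2 -0.2  0.   0.   0.   0.
 -0.2 -0.2]
(0, 51) [-0.2 -0.4  0.   0.2  0.2  0.4  0.2 -0.2 -0.2  0.2  0.   0.   0.2  0.
 -0.2 -0.4  0.2  0.   0.   0.   0.  -0.4 -0.4  0.   0.2  0.   0.   0.
  0.  -0.2 -0.2 -0.6]
T [316.3 279.7] [296.8 194.3]
L [404.6 221.9] [237.3 240.2]
R [267.7 281.3] [334.9 229.6]
B [354.6 229.1] [280.4 281. ]
```

Run:
```python
import json
json.dump([.6229,-.0181,.0592,-.2585],open('F.json','w'))
from h import *
p,Rw=press((45,78,39)); print(p); rel(p,Rw)
```

```text
[0.61414643 0.06489524 0.20060529]
shift cm [9.08 2.03 2.84] turn deg [-0.41 -0.04 -0.29] |a| 0.5
```

{"api": "arm_command", "payload": {
  "targets": [
    {"x":2.5,"y":0.5,"z":0.5,"ax":-0.4,"ay":0,"az":-0.3,"gripper":0},
    {"x":5,"y":1.2,"z":1.5,"ax":-0.4,"ay":0,"az":-0.3,"gripper":0},
    {"x":7.5,"y":1.7,"z":2.2,"ax":-0.4,"ay":0,"az":-0.3,"gripper":0},
    {"x":9.1,"y":2,"z":2.8,"ax":-0.4,"ay":0,"az":-0.3,"gripper":0},
    {"x":9.1,"y":2,"z":2.8,"ax":-0.4,"ay":0,"az":-0.3,"gripper":0},
    {"x":9.1,"y":2,"z":2.8,"ax":-0.4,"ay":0,"az":-0.3,"gripper":0},
    {"x":9.1,"y":2,"z":2.8,"ax":-0.4,"ay":0,"az":-0.3,"gripper":0},
    {"x":9.1,"y":2,"z":2.8,"ax":-0.4,"ay":0,"az":-0.3,"gripper":0},
    {"x":9.1,"y":2,"z":2.8,"ax":-0.4,"ay":0,"az":-0.3,"gripper":0}
  ]
}}

```text
clock: 5.77
ee_pos: [0.6122, 0.066, 0.1995]
ee_rot: [2.415, 1.288, 0.537]
ft_force: [-0.4, 0.3, -2.5]
width: 0.0173
finger_force: 60.4
```

Run:
```python
from h import *
im,o=snap('wrist','w5.png'); print(o['ee_pos'],o['q'].round(2),o['ft_force'],o['width'],o['clock'])
snap('side','side5.png');snap('scene','scene5.png')
p,Rw=press((45,78,39)); rel(p,Rw); W=cam('wrist',o); Rf,t=frontT(*F0)
for q in [(45,81,19),(45,-85,19),(-42,-85,19),(73,135,18),(73,-135,18),(45,85,19),(-45,85,19)]: print(q,proj(W,Rf.apply(np.array(q)/1e3)+t).round(1))
print('nose',proj(W,R.from_rotvec(o['ee_rot']).apply([0,0,NL])+o['ee_pos']))
```

```text
[0.61218912 0.06603074 0.19951301] [ 0.23  0.01 -0.62  0.47 -0.24  2.34] [-0.35854391  0.29889649 -2.54795203] 0.017286693268407195 5.7667
shift cm [-0.04  0.26  0.02] turn deg [-0.09 -0.07  0.13] |a| 0.2
(45, 81, 19) [324.8 226.3]
(45, -85, 19) [386.8 398.2]
(-42, -85, 19) [293.4 423.6]
(73, 135, 18) [337.8 142.2]
(73, -135, 18) [431.5 431.4]
(45, 85, 19) [323.1 221.4]
(-45, 85, 19) [211.1 258.4]
nose [322.36001897 239.15123017]
```

View pics/w5.png

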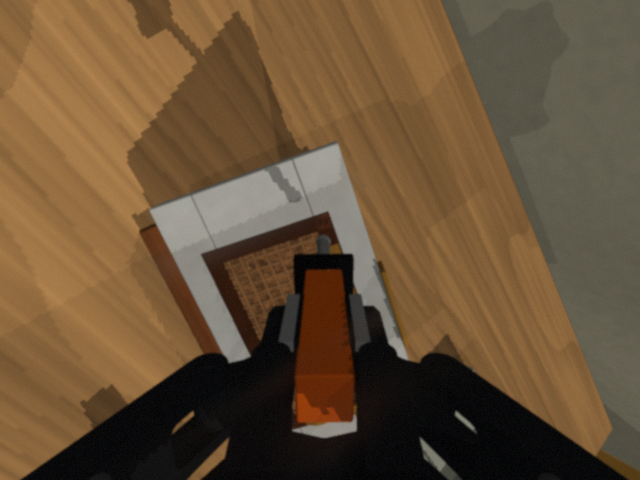

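The wrist view from near shows the front's upper-left corner at (340,143), predicted (338,142), and the nose at (323,238) beside the bead's upper-left corner (328,213).

```bash
cat > joint.py <<'E'
from refine import *
from scipy.optimize import least_squares
def joint(views,F):
    for k in range(3):
        obs=[];Rf,t=frontT(*F)
        for o,f in views:
            W,out=scans(o,f,F)
            for ax,val,q,s in out:
                if f!='w4.png' and not((ax==1 and val>0 and q<30) or (ax==0 and val<0 and q>30)): continue
                if abs(s)>4: continue
                P=np.zeros(3);P[ax]=val+s*np.sign(val);P[1-ax]=q;P[2]=18.5
                obs.append((ax,val,ray(W,*proj(W,Rf.apply(P/1e3)+t)),f))
        def r(p):
            Rf,t=frontT(*p); n=Rf.apply([0,0,1])
            return np.array([(Rf.inv().apply(c+d*((t-c)@n+.0185)/(d@n)-t)*1e3)[ax]-val for ax,val,(c,d),f in obs])
        s=least_squares(r,F,loss='soft_l1');F=tuple(s.x)
    print(np.array(F).round(4),len(obs),'rms',np.sqrt((s.fun**2).mean()).round(2))
    for g in {(f,ax,val) for ax,val,_,f in obs}: print(g,np.mean([e for e,(ax,val,_,f) in zip(s.fun,obs) if (f,ax,val)==g]).round(2))
    return F
E
python3 - <<'E'
from joint import *
o5=manip.get_obs(); o4=dict(ee_pos=np.array([0.53899283,0.00320723,0.20070816]),ee_rot=np.array([2.425,1.283,.536]))
F=joint([(o4,'w4.png'),(o5,'w5.png')],F0); joint([(o5,'w5.png')],F0)
E
```

```text
[ 0.623  -0.0179  0.0589 -0.2597] 96 rms 0.34
('w4.png', 0, 51) 0.01
('w5.png', 0, -51) -0.01
('w4.png', 1, -91) -0.57
('w5.png', 1, 91) 0.4
('w4.png', 1, 91) -0.19
('w4.png', 0, -51) -0.02
[ 0.6159  0.0531  0.3478 -0.258 ] 0 rms nanjoint.py:17: RuntimeWarning: Mean of empty slice.
  print(np.array(F).round(4),len(obs),'rms',np.sqrt((s.fun**2).mean()).round(2))
  ret = ret.dtype.type(ret / rcount)
```

```bash
python3 - <<'E'
import json
json.dump([.6230,-.0179,.0589,-.2597],open('F.json','w'))
E
cat >> h.py <<'E'
def where():
    o=manip.get_obs(); Rf,t=frontT(*F0); Rt=R.from_rotvec(o['ee_rot'])
    n=Rf.inv().apply(Rt.apply([0,0,NL])+o['ee_pos']-t)*1e3; f=Rf.inv().apply(o['ft_force'])
    print('nose mm',n.round(2),'ft front',f.round(2),'tilt deg',np.degrees(np.arccos(np.clip(-(Rt.apply([0,0,1])@Rf.apply([0,0,1])),-1,1))).round(2),'t',o['clock'],'w',o['width'].round(4)); return n
E
python3 - <<'E'
from h import *
where(); p,Rw=press((45,81,24)); rel(p,Rw)
Rf,t=frontT(*F0); R0=R.from_rotvec(manip.get_obs()['ee_rot'])
print('-y',R0.inv().apply(Rf.apply([0,-1,0])).round(4),'-x',R0.inv().apply(Rf.apply([-1,0,0])).round(4),'-z',R0.inv().apply(Rf.apply([0,0,-1])).round(4))
E
```

```text
Traceback (most recent call last):
  File "h.py", line 44, in where
    print('nose mm',n.round(2),'ft front',f.round(2),'tilt deg',np.degrees(np.arccos(np.clip(-(Rt.apply([0,0,1])@Rf.apply([0,0,1])),-1,1))).round(2),'t',o['clock'],'w',o['width'].round(4)); return n
                                                                                                                                                                        ^^^^^^^^^^^^^^^^
AttributeError: 'float' object has no attribute 'round'
```

```bash
sed -i "s/o\['width'\].round(4)/round(o['width'],4)/" h.py
python3 - <<'E'
from h import *
where(); p,Rw=press((45,81,24)); rel(p,Rw)
Rf,t=frontT(*F0); R0=R.from_rotvec(manip.get_obs()['ee_rot'])
print('-y',R0.inv().apply(Rf.apply([0,-1,0])).round(4),'-x',R0.inv().apply(Rf.apply([-1,0,0])).round(4),'-z',R0.inv().apply(Rf.apply([0,0,-1])).round(4))
E
```

```text
nose mm [42.6  79.15 39.51] ft front [ 0.34  0.24 -1.97] tilt deg 0.14 t 5.9167 w 0.0173
shift cm [0.27 0.15 1.55] turn deg [-0.1  -0.1   0.13] |a| 0.2
-y [-0.9455  0.3255 -0.0022] -x [-0.3255 -0.9455  0.0011] -z [-0.0017  0.0018  1.    ]
```

{"api": "arm_command", "payload": {
  "targets": [
    {"x":0.27,"y":0.15,"z":0.4,"ax":-0.1,"ay":-0.1,"az":0.1,"gripper":0},
    {"x":0.27,"y":0.15,"z":0.8,"ax":-0.1,"ay":-0.1,"az":0.1,"gripper":0},
    {"x":0.27,"y":0.15,"z":1.2,"ax":-0.1,"ay":-0.1,"az":0.1,"gripper":0},
    {"x":0.27,"y":0.15,"z":1.5,"ax":-0.1,"ay":-0.1,"az":0.1,"gripper":0},
    {"x":0.27,"y":0.15,"z":1.5,"ax":-0.1,"ay":-0.1,"az":0.1,"gripper":0},
    {"x":0.27,"y":0.15,"z":1.5,"ax":-0.1,"ay":-0.1,"az":0.1,"gripper":0},
    {"x":0.27,"y":0.15,"z":1.5,"ax":-0.1,"ay":-0.1,"az":0.1,"gripper":0},
    {"x":0.27,"y":0.15,"z":1.5,"ax":-0.1,"ay":-0.1,"az":0.1,"gripper":0}
  ]
}}

```text
clock: 6.58
ee_pos: [0.6224, 0.0667, 0.1876]
ee_rot: [2.415, 1.286, 0.537]
ft_force: [-0.8, 0.3, -1.9]
width: 0.0172
finger_force: 60.4
```

Run:
```python
from h import *
im,o=snap('wrist','w6.png');snap('scene','scene6.png')
where(); p,Rw=press((45,81,21)); rel(p,Rw)
a=cv2.resize(im[130:330,180:460],None,fx=2,fy=2,interpolation=3)[:,:,::-1]
cv2.imwrite('pics/w6c.png',a); print(proj(cam('wrist',o),frontT(*F0)[0].apply([.045,.081,.019])+frontT(*F0)[1]))
```

```text
nose mm [45.15 81.66 24.4 ] ft front [-1.97  0.42 -1.57] tilt deg 0.02 t 6.6833 w 0.0173
shift cm [-0.06  0.01  0.34] turn deg [-0.01 -0.02  0.06] |a| 0.1
[322.65440721 237.46183493]
```

View pics/w6c.png

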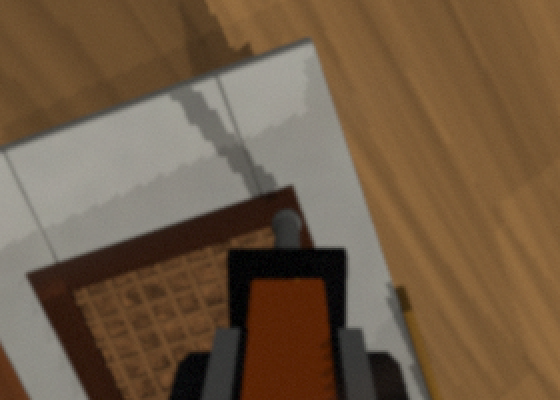

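The nose at crop (287,220) lies on the middle of the bead, about 10 mm in from its outer corner (293,187), as wanted. Descending gently.

{"api": "arm_command", "payload": {
  "targets": [
    {"x":-0.06,"y":0,"z":0.15,"ax":0,"ay":0,"az":0,"gripper":0},
    {"x":-0.06,"y":0,"z":0.3,"ax":0,"ay":0,"az":0,"gripper":0},
    {"x":-0.06,"y":0,"z":0.4,"ax":0,"ay":0,"az":0,"gripper":0},
    {"x":-0.06,"y":0,"z":0.4,"ax":0,"ay":0,"az":0,"gripper":0},
    {"x":-0.06,"y":0,"z":0.4,"ax":0,"ay":0,"az":0,"gripper":0}
  ]
}}

```text
clock: 7.1
ee_pos: [0.6239, 0.0656, 0.1838]
ee_rot: [2.415, 1.286, 0.536]
ft_force: [0.5, 0.3, -3.9]
width: 0.0169
finger_force: 60.4
```

```bash
python3 -c "
from h import *
where()"
```

```text
nose mm [44.63 80.96 20.15] ft front [-1.56  0.47 -3.56] tilt deg 0.03 t 7.1 w 0.0169
```

{"api": "arm_command", "payload": {
  "targets": [
    {"x":0,"y":0,"z":0.05,"ax":0,"ay":0,"az":0,"gripper":0},
    {"x":0,"y":0,"z":0.1,"ax":0,"ay":0,"az":0,"gripper":0},
    {"x":0,"y":0,"z":0.1,"ax":0,"ay":0,"az":0,"gripper":0},
    {"x":0,"y":0,"z":0.1,"ax":0,"ay":0,"az":0,"gripper":0}
  ]
}}

```text
clock: 7.43
ee_pos: [0.6245, 0.0655, 0.1831]
ee_rot: [2.415, 1.286, 0.537]
ft_force: [1.0, -0.2, -2.9]
width: 0.0175
finger_force: 60.4
```

```bash
python3 -c "
from h import *
where()"
```

```text
nose mm [44.73 81.03 19.23] ft front [-0.53  0.09 -3.03] tilt deg 0.02 t 7.4333 w 0.0175
```

{"api": "arm_command", "payload": {
  "targets": [
    {"x":0,"y":0,"z":0.04,"ax":0,"ay":0,"az":0,"gripper":0},
    {"x":0,"y":0,"z":0.08,"ax":0,"ay":0,"az":0,"gripper":0},
    {"x":0,"y":0,"z":0.08,"ax":0,"ay":0,"az":0,"gripper":0},
    {"x":0,"y":0,"z":0.08,"ax":0,"ay":0,"az":0,"gripper":0}
  ]
}}

```text
clock: 7.77
ee_pos: [0.6249, 0.0655, 0.1825]
ee_rot: [2.415, 1.286, 0.537]
ft_force: [-1.5, 0.2, -2.0]
width: 0.0174
finger_force: 60.5
```

```bash
python3 -c "
from h import *
where()"
```

```text
nose mm [44.87 81.08 18.54] ft front [-2.31 -0.17 -0.95] tilt deg 0.02 t 7.7667 w 0.0174
```

{"api": "arm_command", "payload": {
  "targets": [
    {"x":0,"y":0,"z":0.04,"ax":0,"ay":0,"az":0,"gripper":0},
    {"x":0,"y":0,"z":0.08,"ax":0,"ay":0,"az":0,"gripper":0},
    {"x":0,"y":0,"z":0.08,"ax":0,"ay":0,"az":0,"gripper":0},
    {"x":0,"y":0,"z":0.08,"ax":0,"ay":0,"az":0,"gripper":0}
  ]
}}

```text
clock: 8.1
ee_pos: [0.6253, 0.0655, 0.1823]
ee_rot: [2.414, 1.286, 0.537]
ft_force: [-5.6, 1.1, 3.5]
width: 0.0172
finger_force: 61.8
```

```bash
python3 -c "
from h import *
where()"
```

```text
nose mm [45.05 81.2  18.16] ft front [-3.14 -0.4   5.89] tilt deg 0.03 t 8.1 w 0.0172
```

Contact found: about 8 N with the measured z at 18.2. Starting the pass at 2.5 mm per row along −y.

{"api": "arm_command", "payload": {
  "targets": [
    {"x":-0.236,"y":0.081,"z":0,"ax":0,"ay":0,"az":0,"gripper":0},
    {"x":-0.473,"y":0.163,"z":0,"ax":0,"ay":0,"az":0,"gripper":0},
    {"x":-0.709,"y":0.244,"z":0,"ax":0,"ay":0,"az":0,"gripper":0},
    {"x":-0.946,"y":0.326,"z":0,"ax":0,"ay":0,"az":0,"gripper":0},
    {"x":-1.182,"y":0.407,"z":0,"ax":0,"ay":0,"az":0,"gripper":0},
    {"x":-1.418,"y":0.488,"z":0,"ax":0,"ay":0,"az":0,"gripper":0},
    {"x":-1.655,"y":0.57,"z":0,"ax":0,"ay":0,"az":0,"gripper":0},
    {"x":-1.891,"y":0.651,"z":0,"ax":0,"ay":0,"az":0,"gripper":0}
  ]
}}

```text
clock: 8.77
ee_pos: [0.621, 0.047, 0.1827]
ee_rot: [2.415, 1.287, 0.541]
ft_force: [-3.4, 6.3, 4.3]
width: 0.0174
finger_force: 61.6
```

```bash
python3 -c "
from h import *
where()"
```

```text
nose mm [45.88 62.59 18.25] ft front [-2.08  5.22  6.17] tilt deg 0.21 t 8.7667 w 0.0174
```

{"api": "arm_command", "payload": {
  "targets": [
    {"x":-0.238,"y":0.076,"z":0,"ax":0,"ay":0,"az":0,"gripper":0},
    {"x":-0.477,"y":0.151,"z":0,"ax":0,"ay":0,"az":0,"gripper":0},
    {"x":-0.715,"y":0.227,"z":0,"ax":0,"ay":0,"az":0,"gripper":0},
    {"x":-0.954,"y":0.303,"z":0,"ax":0,"ay":0,"az":0,"gripper":0},
    {"x":-1.192,"y":0.379,"z":0,"ax":0,"ay":0,"az":0,"gripper":0},
    {"x":-1.43,"y":0.454,"z":0,"ax":0,"ay":0,"az":0,"gripper":0},
    {"x":-1.669,"y":0.53,"z":0,"ax":0,"ay":0,"az":0,"gripper":0},
    {"x":-1.907,"y":0.606,"z":0,"ax":0,"ay":0,"az":0,"gripper":0},
    {"x":-2.146,"y":0.681,"z":0,"ax":0,"ay":0,"az":0,"gripper":0},
    {"x":-2.384,"y":0.757,"z":0,"ax":0,"ay":0,"az":0,"gripper":0}
  ]
}}

```text
clock: 9.6
ee_pos: [0.6138, 0.0224, 0.1822]
ee_rot: [2.414, 1.286, 0.54]
ft_force: [-2.8, 3.6, 4.8]
width: 0.0174
finger_force: 61.6
```

```bash
python3 -c "
from h import *
where()"
```

```text
nose mm [45.13 36.82 18.12] ft front [-0.75  2.76  5.92] tilt deg 0.13 t 9.6 w 0.0174
```

{"api": "arm_command", "payload": {
  "targets": [
    {"x":-0.236,"y":0.081,"z":0,"ax":0,"ay":0,"az":0,"gripper":0},
    {"x":-0.473,"y":0.163,"z":0,"ax":0,"ay":0,"az":0,"gripper":0},
    {"x":-0.709,"y":0.244,"z":0,"ax":0,"ay":0,"az":0,"gripper":0},
    {"x":-0.946,"y":0.326,"z":0,"ax":0,"ay":0,"az":0,"gripper":0},
    {"x":-1.182,"y":0.407,"z":0,"ax":0,"ay":0,"az":0,"gripper":0},
    {"x":-1.418,"y":0.488,"z":0,"ax":0,"ay":0,"az":0,"gripper":0},
    {"x":-1.655,"y":0.57,"z":0,"ax":0,"ay":0,"az":0,"gripper":0},
    {"x":-1.891,"y":0.651,"z":0,"ax":0,"ay":0,"az":0,"gripper":0},
    {"x":-2.128,"y":0.733,"z":0,"ax":0,"ay":0,"az":0,"gripper":0},
    {"x":-2.364,"y":0.814,"z":0,"ax":0,"ay":0,"az":0,"gripper":0}
  ]
}}

```text
clock: 10.43
ee_pos: [0.6074, -0.0018, 0.1823]
ee_rot: [2.414, 1.286, 0.54]
ft_force: [-3.3, 4.5, 4.2]
width: 0.0173
finger_force: 61.5
```

```bash
python3 -c "
from h import *
where()"
```

```text
nose mm [45.13 11.76 18.16] ft front [-1.67  3.5   5.85] tilt deg 0.13 t 10.4333 w 0.0173
```

Steady at about 8 N. Continuing.

{"api": "arm_command", "payload": {
  "targets": [
    {"x":-0.236,"y":0.081,"z":0,"ax":0,"ay":0,"az":0,"gripper":0},
    {"x":-0.473,"y":0.163,"z":0,"ax":0,"ay":0,"az":0,"gripper":0},
    {"x":-0.709,"y":0.244,"z":0,"ax":0,"ay":0,"az":0,"gripper":0},
    {"x":-0.946,"y":0.326,"z":0,"ax":0,"ay":0,"az":0,"gripper":0},
    {"x":-1.182,"y":0.407,"z":0,"ax":0,"ay":0,"az":0,"gripper":0},
    {"x":-1.418,"y":0.488,"z":0,"ax":0,"ay":0,"az":0,"gripper":0},
    {"x":-1.655,"y":0.57,"z":0,"ax":0,"ay":0,"az":0,"gripper":0},
    {"x":-1.891,"y":0.651,"z":0,"ax":0,"ay":0,"az":0,"gripper":0},
    {"x":-2.128,"y":0.733,"z":0,"ax":0,"ay":0,"az":0,"gripper":0},
    {"x":-2.364,"y":0.814,"z":0,"ax":0,"ay":0,"az":0,"gripper":0}
  ]
}}

```text
clock: 11.27
ee_pos: [0.601, -0.0253, 0.1822]
ee_rot: [2.415, 1.287, 0.541]
ft_force: [-3.4, 6.3, 4.5]
width: 0.0171
finger_force: 61.6
```

```bash
python3 -c "
from h import *
where()"
```

```text
nose mm [ 45.   -12.48  18.19] ft front [-1.98  5.22  6.36] tilt deg 0.21 t 11.2667 w 0.0171
```

{"api": "arm_command", "payload": {
  "targets": [
    {"x":-0.236,"y":0.081,"z":0,"ax":0,"ay":0,"az":0,"gripper":0},
    {"x":-0.473,"y":0.163,"z":0,"ax":0,"ay":0,"az":0,"gripper":0},
    {"x":-0.709,"y":0.244,"z":0,"ax":0,"ay":0,"az":0,"gripper":0},
    {"x":-0.946,"y":0.326,"z":0,"ax":0,"ay":0,"az":0,"gripper":0},
    {"x":-1.182,"y":0.407,"z":0,"ax":0,"ay":0,"az":0,"gripper":0},
    {"x":-1.418,"y":0.488,"z":0,"ax":0,"ay":0,"az":0,"gripper":0},
    {"x":-1.655,"y":0.57,"z":0,"ax":0,"ay":0,"az":0,"gripper":0},
    {"x":-1.891,"y":0.651,"z":0,"ax":0,"ay":0,"az":0,"gripper":0},
    {"x":-2.128,"y":0.733,"z":0,"ax":0,"ay":0,"az":0,"gripper":0},
    {"x":-2.364,"y":0.814,"z":0,"ax":0,"ay":0,"az":0,"gripper":0}
  ]
}}

```text
clock: 12.1
ee_pos: [0.5943, -0.0501, 0.182]
ee_rot: [2.414, 1.286, 0.539]
ft_force: [-3.7, 4.5, 4.5]
width: 0.0174
finger_force: 61.7
```

```bash
python3 -c "
from h import *
where()"
```

```text
nose mm [ 44.73 -38.33  18.05] ft front [-1.84  3.43  6.31] tilt deg 0.12 t 12.1 w 0.0174
```

{"api": "arm_command", "payload": {
  "targets": [
    {"x":-0.235,"y":0.083,"z":0,"ax":0,"ay":0,"az":0,"gripper":0},
    {"x":-0.471,"y":0.166,"z":0,"ax":0,"ay":0,"az":0,"gripper":0},
    {"x":-0.706,"y":0.25,"z":0,"ax":0,"ay":0,"az":0,"gripper":0},
    {"x":-0.942,"y":0.333,"z":0,"ax":0,"ay":0,"az":0,"gripper":0},
    {"x":-1.178,"y":0.417,"z":0,"ax":0,"ay":0,"az":0,"gripper":0},
    {"x":-1.414,"y":0.5,"z":0,"ax":0,"ay":0,"az":0,"gripper":0},
    {"x":-1.65,"y":0.583,"z":0,"ax":0,"ay":0,"az":0,"gripper":0},
    {"x":-1.885,"y":0.666,"z":0,"ax":0,"ay":0,"az":0,"gripper":0},
    {"x":-2.121,"y":0.75,"z":0,"ax":0,"ay":0,"az":0,"gripper":0},
    {"x":-2.357,"y":0.833,"z":0,"ax":0,"ay":0,"az":0,"gripper":0}
  ]
}}

```text
clock: 12.93
ee_pos: [0.5879, -0.0744, 0.1821]
ee_rot: [2.414, 1.286, 0.539]
ft_force: [-2.3, 4.3, 4.1]
width: 0.0174
finger_force: 61.7
```

```bash
python3 -c "
from h import *
where()"
```

```text
nose mm [ 44.87 -63.49  18.04] ft front [-0.85  3.54  5.24] tilt deg 0.1 t 12.9333 w 0.0174
```

{"api": "arm_command", "payload": {
  "targets": [
    {"x":-0.236,"y":0.081,"z":0,"ax":0,"ay":0,"az":0,"gripper":0},
    {"x":-0.473,"y":0.163,"z":0,"ax":0,"ay":0,"az":0,"gripper":0},
    {"x":-0.709,"y":0.244,"z":0,"ax":0,"ay":0,"az":0,"gripper":0},
    {"x":-0.946,"y":0.326,"z":0,"ax":0,"ay":0,"az":0,"gripper":0},
    {"x":-1.182,"y":0.407,"z":0,"ax":0,"ay":0,"az":0,"gripper":0},
    {"x":-1.418,"y":0.488,"z":0,"ax":0,"ay":0,"az":0,"gripper":0},
    {"x":-1.655,"y":0.57,"z":0,"ax":0,"ay":0,"az":0,"gripper":0},
    {"x":-1.891,"y":0.651,"z":0,"ax":0,"ay":0,"az":0,"gripper":0},
    {"x":-2.053,"y":0.58,"z":0,"ax":0,"ay":0,"az":0,"gripper":0},
    {"x":-2.134,"y":0.343,"z":0,"ax":0,"ay":0,"az":0,"gripper":0}
  ]
}}

```text
clock: 13.77
ee_pos: [0.5799, -0.0956, 0.1808]
ee_rot: [2.413, 1.283, 0.538]
ft_force: [-1.1, 0.0, 5.0]
width: 0.0174
finger_force: 61.4
```

```bash
python3 -c "
from h import *
where(); p,Rw=press((37,-85,18)); rel(p,Rw)"
```

```text
nose mm [ 42.41 -86.26  18.09] ft front [ 1.59 -0.27  4.86] tilt deg 0.17 t 13.7667 w 0.0174
shift cm [-0.06 -0.52  0.01] turn deg [0.16 0.03 0.02] |a| 0.2
```

{"api": "arm_command", "payload": {
  "targets": [
    {"x":-0.058,"y":-0.245,"z":0,"ax":0,"ay":0,"az":0,"gripper":0},
    {"x":-0.115,"y":-0.489,"z":0,"ax":0,"ay":0,"az":0,"gripper":0},
    {"x":-0.173,"y":-0.734,"z":0,"ax":0,"ay":0,"az":0,"gripper":0},
    {"x":-0.231,"y":-0.979,"z":0,"ax":0,"ay":0,"az":0,"gripper":0},
    {"x":-0.312,"y":-1.215,"z":0,"ax":0,"ay":0,"az":0,"gripper":0},
    {"x":-0.393,"y":-1.451,"z":0,"ax":0,"ay":0,"az":0,"gripper":0},
    {"x":-0.475,"y":-1.688,"z":0,"ax":0,"ay":0,"az":0,"gripper":0},
    {"x":-0.556,"y":-1.924,"z":0,"ax":0,"ay":0,"az":0,"gripper":0},
    {"x":-0.638,"y":-2.161,"z":0,"ax":0,"ay":0,"az":0,"gripper":0},
    {"x":-0.719,"y":-2.397,"z":0,"ax":0,"ay":0,"az":0,"gripper":0}
  ]
}}

```text
clock: 14.6
ee_pos: [0.5593, -0.0886, 0.1684]
ee_rot: [2.412, 1.283, 0.538]
ft_force: [-1.1, 0.6, 5.8]
width: 0.0169
finger_force: 61.6
```

```bash
python3 -c "
from h import *
where()"
```

```text
nose mm [ 17.46 -84.84  18.17] ft front [1.85 0.27 5.67] tilt deg 0.18 t 14.6 w 0.0169
```

{"api": "arm_command", "payload": {
  "targets": [
    {"x":-0.081,"y":-0.236,"z":0,"ax":0,"ay":0,"az":0,"gripper":0},
    {"x":-0.163,"y":-0.473,"z":0,"ax":0,"ay":0,"az":0,"gripper":0},
    {"x":-0.244,"y":-0.709,"z":0,"ax":0,"ay":0,"az":0,"gripper":0},
    {"x":-0.326,"y":-0.946,"z":0,"ax":0,"ay":0,"az":0,"gripper":0},
    {"x":-0.407,"y":-1.182,"z":0,"ax":0,"ay":0,"az":0,"gripper":0},
    {"x":-0.488,"y":-1.418,"z":0,"ax":0,"ay":0,"az":0,"gripper":0},
    {"x":-0.57,"y":-1.655,"z":0,"ax":0,"ay":0,"az":0,"gripper":0},
    {"x":-0.651,"y":-1.891,"z":0,"ax":0,"ay":0,"az":0,"gripper":0},
    {"x":-0.733,"y":-2.128,"z":0,"ax":0,"ay":0,"az":0,"gripper":0},
    {"x":-0.814,"y":-2.364,"z":0,"ax":0,"ay":0,"az":0,"gripper":0}
  ]
}}

```text
clock: 15.43
ee_pos: [0.5387, -0.0831, 0.1561]
ee_rot: [2.412, 1.283, 0.539]
ft_force: [0.6, -0.4, 5.3]
width: 0.0174
finger_force: 61.5
```

```bash
python3 -c "
from h import *
where()"
```

```text
nose mm [ -7.08 -84.81  18.19] ft front [ 3.22 -0.21  4.26] tilt deg 0.22 t 15.4333 w 0.0174
```

{"api": "arm_command", "payload": {
  "targets": [
    {"x":-0.081,"y":-0.236,"z":0.002,"ax":0,"ay":0,"az":0,"gripper":0},
    {"x":-0.163,"y":-0.473,"z":0.004,"ax":0,"ay":0,"az":0,"gripper":0},
    {"x":-0.244,"y":-0.709,"z":0.006,"ax":0,"ay":0,"az":0,"gripper":0},
    {"x":-0.326,"y":-0.946,"z":0.006,"ax":0,"ay":0,"az":0,"gripper":0},
    {"x":-0.407,"y":-1.182,"z":0.006,"ax":0,"ay":0,"az":0,"gripper":0},
    {"x":-0.488,"y":-1.418,"z":0.006,"ax":0,"ay":0,"az":0,"gripper":0},
    {"x":-0.57,"y":-1.655,"z":0.006,"ax":0,"ay":0,"az":0,"gripper":0},
    {"x":-0.651,"y":-1.891,"z":0.006,"ax":0,"ay":0,"az":0,"gripper":0},
    {"x":-0.733,"y":-2.128,"z":0.006,"ax":0,"ay":0,"az":0,"gripper":0},
    {"x":-0.814,"y":-2.364,"z":0.006,"ax":0,"ay":0,"az":0,"gripper":0}
  ]
}}

```text
clock: 16.27
ee_pos: [0.5174, -0.0775, 0.1431]
ee_rot: [2.412, 1.283, 0.538]
ft_force: [0.0, -0.7, 6.6]
width: 0.0174
finger_force: 61.7
```

```bash
python3 -c "
from h import *
where()"
```

```text
nose mm [-32.71 -84.79  18.01] ft front [ 3.47 -0.68  5.6 ] tilt deg 0.17 t 16.2667 w 0.0174
```

{"api": "arm_command", "payload": {
  "targets": [
    {"x":-0.081,"y":-0.236,"z":0,"ax":0,"ay":0,"az":0,"gripper":0},
    {"x":-0.163,"y":-0.473,"z":0,"ax":0,"ay":0,"az":0,"gripper":0},
    {"x":-0.244,"y":-0.709,"z":0,"ax":0,"ay":0,"az":0,"gripper":0},
    {"x":-0.326,"y":-0.946,"z":0,"ax":0,"ay":0,"az":0,"gripper":0},
    {"x":-0.326,"y":-0.946,"z":0,"ax":0,"ay":0,"az":0,"gripper":0},
    {"x":-0.326,"y":-0.946,"z":-0.3,"ax":0,"ay":0,"az":0,"gripper":0},
    {"x":-0.326,"y":-0.946,"z":-1.5,"ax":0,"ay":0,"az":0,"gripper":0},
    {"x":-0.326,"y":-0.946,"z":-4,"ax":0,"ay":0,"az":0,"gripper":0},
    {"x":-0.326,"y":-0.946,"z":-7,"ax":0,"ay":0,"az":0,"gripper":0},
    {"x":-0.326,"y":-0.946,"z":-10,"ax":0,"ay":0,"az":0,"gripper":0}
  ]
}}

```text
clock: 17.1
ee_pos: [0.4566, -0.0617, 0.2217]
ee_rot: [2.418, 1.287, 0.529]
ft_force: [0.5, 0.4, -2.2]
width: 0.017
finger_force: 60.3
```

Run:
```python
from h import *
where(); im,o=snap('wrist','w7.png'); s,_=snap('side','side7.png')
p,Rw=press((0,20,130)); rel(p,Rw)
a=cv2.resize(im[40:360,120:520],(400,320));b=cv2.resize(s[185:290,230:345],(400,365),interpolation=3)
q=np.zeros((365,800,3),'uint8');q[:320,:400]=a;q[:,400:]=b;cv2.imwrite('pics/c7.png',q[:,:,::-1])
```

```text
nose mm [-48.75 -85.2  117.47] ft front [-0.77  0.5  -2.08] tilt deg 0.37 t 17.1 w 0.017
shift cm [11.28  0.69 -0.95] turn deg [ 0.15 -0.07  0.06] |a| 0.2
```

View pics/c7.png

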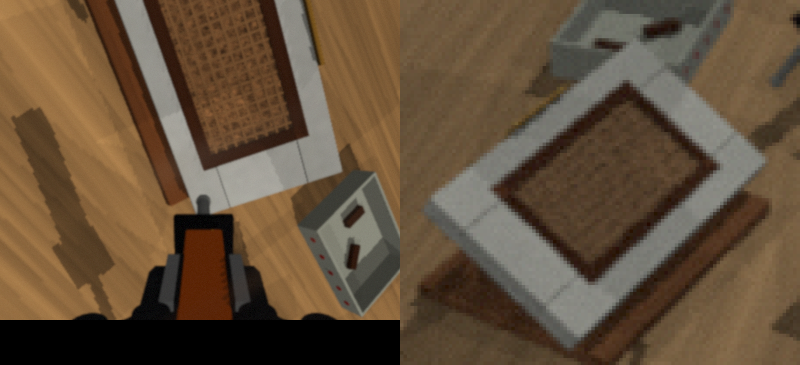

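All six clips have gone: the bead is plain dark brown in both views, and the tray is in place. Returning the tool.

Run:
```python
from h import *
rel((.4434,-.2997,.26),R.from_rotvec([2.775,1.47,.001])); rel((.47,-.10,.27),R.from_rotvec([2.775,1.47,.001]))
```

```text
shift cm [-20.3   12.97  -0.6 ] turn deg [28.4  -9.93  0.23] |a| 30.1
shift cm [-1.96  4.82 -2.75] turn deg [28.4  -9.93  0.23] |a| 30.1
```

{"api": "arm_command", "payload": {
  "targets": [
    {"x":-0.5,"y":1.2,"z":-1,"ax":6,"ay":-2,"az":0,"gripper":0},
    {"x":-1,"y":2.6,"z":-2,"ax":12,"ay":-4,"az":0,"gripper":0},
    {"x":-1.5,"y":3.8,"z":-2.75,"ax":18,"ay":-6,"az":0.1,"gripper":0},
    {"x":-2,"y":4.8,"z":-2.75,"ax":24,"ay":-8,"az":0.2,"gripper":0},
    {"x":-5,"y":6,"z":-2.4,"ax":28.4,"ay":-9.93,"az":0.2,"gripper":0},
    {"x":-8,"y":7.5,"z":-2,"ax":28.4,"ay":-9.93,"az":0.2,"gripper":0},
    {"x":-11,"y":9,"z":-1.6,"ax":28.4,"ay":-9.93,"az":0.2,"gripper":0},
    {"x":-14.5,"y":10.5,"z":-1.2,"ax":28.4,"ay":-9.93,"az":0.2,"gripper":0},
    {"x":-18,"y":12,"z":-0.8,"ax":28.4,"ay":-9.93,"az":0.2,"gripper":0},
    {"x":-20.3,"y":13,"z":-0.6,"ax":28.4,"ay":-9.93,"az":0.2,"gripper":0}
  ]
}}

```text
clock: 18.03
ee_pos: [0.4425, -0.3029, 0.2541]
ee_rot: [-2.775, -1.467, 0.008]
ft_force: [0.3, 1.2, -2.8]
width: 0.0175
finger_force: 60.6
```

{"api": "arm_command", "payload": {
  "targets": [
    {"x":0,"y":0,"z":0,"ax":0,"ay":0,"az":0,"gripper":0},
    {"x":0,"y":0,"z":0,"ax":0,"ay":0,"az":0,"gripper":0},
    {"x":0,"y":0,"z":0,"ax":0,"ay":0,"az":0,"gripper":0},
    {"x":0,"y":0,"z":0,"ax":0,"ay":0,"az":0,"gripper":0}
  ]
}}

```text
clock: 18.37
ee_pos: [0.4439, -0.2989, 0.2561]
ee_rot: [-2.773, -1.471, 0.004]
ft_force: [-0.0, 0.4, -2.8]
width: 0.0173
finger_force: 60.4
```

Run:
```python
from h import *
rel((.4434,-.2997,.19),R.from_rotvec([2.775,1.47,.001]));o=manip.get_obs();print(o['ee_pos'],o['ft_force'],o['qd'].round(3))
im,o=snap('wrist','w8.png');snap('side','side8.png');snap('scene','scene8.png')
```

```text
shift cm [-0.09  0.02  6.62] turn deg [-0.27  0.06  0.08] |a| 0.3
[ 0.44393082 -0.29887415  0.25614964] [-0.02334123  0.39536773 -2.80263182] [ 0.01  -0.013  0.005  0.002 -0.002 -0.001]
```

{"api": "arm_command", "payload": {
  "targets": [
    {"x":-0.09,"y":0,"z":2.5,"ax":-0.3,"ay":0.1,"az":0.1,"gripper":0},
    {"x":-0.09,"y":0,"z":5,"ax":-0.3,"ay":0.1,"az":0.1,"gripper":0},
    {"x":-0.09,"y":0,"z":6.5,"ax":-0.3,"ay":0.1,"az":0.1,"gripper":0},
    {"x":-0.09,"y":0,"z":7.2,"ax":-0.3,"ay":0.1,"az":0.1,"gripper":0},
    {"x":-0.09,"y":0,"z":8,"ax":-0.3,"ay":0.1,"az":0.1,"gripper":0},
    {"x":-0.09,"y":0,"z":9,"ax":-0.3,"ay":0.1,"az":0.1,"gripper":0},
    {"x":-0.09,"y":0,"z":10,"ax":-0.3,"ay":0.1,"az":0.1,"gripper":0},
    {"x":-0.09,"y":0,"z":11,"ax":-0.3,"ay":0.1,"az":0.1,"gripper":0},
    {"x":-0.09,"y":0,"z":12,"ax":-0.3,"ay":0.1,"az":0.1,"gripper":0},
    {"x":-0.09,"y":0,"z":12,"ax":-0.3,"ay":0.1,"az":0.1,"gripper":0}
  ]
}}

```text
clock: 19.35
ee_pos: [0.4423, -0.3, 0.1348]
ee_rot: [2.777, 1.469, 0.001]
ft_force: [-1.2, 0.5, -3.4]
width: 0.0173
finger_force: 60.4
```

{"api": "arm_command", "payload": {
  "targets": [
    {"x":0,"y":0,"z":0,"ax":0,"ay":0,"az":0,"gripper":0},
    {"x":0,"y":0,"z":0,"ax":0,"ay":0,"az":0,"gripper":0}
  ]
}}

```text
clock: 19.52
ee_pos: [0.4436, -0.3009, 0.1373]
ee_rot: [2.774, 1.467, 0.004]
ft_force: [0.4, 0.6, -2.3]
width: 0.017
finger_force: 60.4
```

Run:
```python
from h import *
rel((.4434,-.2997,.1133),R.from_rotvec([2.775,1.47,.001]));o=manip.get_obs();print(o['ee_pos'],o['ft_force'])
```

```text
shift cm [ 0.09 -0.1   2.4 ] turn deg [ 0.15 -0.02 -0.08] |a| 0.2
[ 0.44358535 -0.30094523  0.13730516] [ 0.42937492  0.58531496 -2.25966934]
```

{"api": "arm_command", "payload": {
  "targets": [
    {"x":0.05,"y":-0.05,"z":0.6,"ax":0.1,"ay":0,"az":0,"gripper":0},
    {"x":0.05,"y":-0.05,"z":1.2,"ax":0.1,"ay":0,"az":0,"gripper":0},
    {"x":0.05,"y":-0.05,"z":1.7,"ax":0.1,"ay":0,"az":0,"gripper":0},
    {"x":0.05,"y":-0.05,"z":2.1,"ax":0.1,"ay":0,"az":0,"gripper":0},
    {"x":0.05,"y":-0.05,"z":2.3,"ax":0.1,"ay":0,"az":0,"gripper":0},
    {"x":0.05,"y":-0.05,"z":2.4,"ax":0.1,"ay":0,"az":0,"gripper":0},
    {"x":0.05,"y":-0.05,"z":2.4,"ax":0.1,"ay":0,"az":0,"gripper":0},
    {"x":0.05,"y":-0.05,"z":2.4,"ax":0.1,"ay":0,"az":0,"gripper":0},
    {"x":0.05,"y":-0.05,"z":2.4,"ax":0.1,"ay":0,"az":0,"gripper":0}
  ]
}}

```text
clock: 20.27
ee_pos: [0.443, -0.2999, 0.1133]
ee_rot: [2.776, 1.468, 0.002]
ft_force: [-3.6, 1.1, 4.7]
width: 0.0171
finger_force: 61.3
```

Run:
```python
from h import *
rel((.4434,-.2997,.1133),R.from_rotvec([2.775,1.47,.001]));o=manip.get_obs();print(o['ee_pos'],o['ft_force'])
```

```text
shift cm [0.04 0.02 0.  ] turn deg [ 0.   -0.02 -0.08] |a| 0.1
[ 0.44300237 -0.29988158  0.11332807] [-3.60494729  1.108469    4.70352082]
```

Seated, with about 7 N upward and the same height as at the grasp. Opening and backing out.

{"api": "arm_command", "payload": {
  "targets": [
    {"x":0,"y":0,"z":0,"ax":0,"ay":0,"az":0,"gripper":0.4},
    {"x":0,"y":0,"z":0,"ax":0,"ay":0,"az":0,"gripper":0.7},
    {"x":0,"y":0,"z":0,"ax":0,"ay":0,"az":0,"gripper":1},
    {"x":0,"y":0,"z":0,"ax":0,"ay":0,"az":0,"gripper":1},
    {"x":0,"y":0,"z":0,"ax":0,"ay":0,"az":0,"gripper":1},
    {"x":0,"y":0,"z":0,"ax":0,"ay":0,"az":0,"gripper":1},
    {"x":0,"y":0,"z":0,"ax":0,"ay":0,"az":0,"gripper":1},
    {"x":0,"y":0,"z":0,"ax":0,"ay":0,"az":0,"gripper":1}
  ]
}}

```text
clock: 20.93
ee_pos: [0.4434, -0.3001, 0.1131]
ee_rot: [2.776, 1.468, 0.002]
ft_force: [0.1, 0.6, 0.6]
width: 0.0853
finger_force: 0.0
```

{"api": "arm_command", "payload": {
  "targets": [
    {"x":0,"y":0,"z":-1,"ax":0,"ay":0,"az":0,"gripper":1},
    {"x":0,"y":0,"z":-3,"ax":0,"ay":0,"az":0,"gripper":1},
    {"x":0,"y":0,"z":-6,"ax":0,"ay":0,"az":0,"gripper":1},
    {"x":0,"y":0,"z":-9,"ax":0,"ay":0,"az":0,"gripper":1},
    {"x":0,"y":0,"z":-12,"ax":0,"ay":0,"az":0,"gripper":1},
    {"x":0,"y":0,"z":-15,"ax":0,"ay":0,"az":0,"gripper":1},
    {"x":0,"y":0,"z":-15,"ax":0,"ay":0,"az":0,"gripper":1},
    {"x":0,"y":0,"z":-15,"ax":0,"ay":0,"az":0,"gripper":1}
  ]
}}

```text
clock: 21.6
ee_pos: [0.4442, -0.3008, 0.2658]
ee_rot: [2.772, 1.466, 0.006]
ft_force: [-1.2, -0.3, -1.3]
width: 0.0849
finger_force: 0.0
```

Run:
```python
from h import *
im,o=snap('wrist','w9.png'); W=cam('wrist',o);s,_=snap('scene','scene9.png');snap('side','side9.png'); print(o['ee_pos'],o['width'],o['ft_force'])
h=cv2.cvtColor(im,cv2.COLOR_RGB2HSV); u,v=proj(W,(.442,-.3,.165)).astype(int); print('exp top',u,v,h[v,u])
m=((h[...,0]<20)&(h[...,1]>150)&(h[...,2]>125)).astype('uint8'); k=np.zeros_like(m);k[v-25:v+25,u-25:u+25]=1;m*=k
c=max(cv2.findContours(m,0,1)[0],key=cv2.contourArea); bx=cv2.boxPoints(cv2.minAreaRect(c)); print(onz(W,*bx.mean(0),.165).round(4),[np.linalg.norm(onz(W,*bx[i],.165)-onz(W,*bx[i-1],.165)).round(4) for i in range(2)])
# scene before/after: orange small tool and bead brass, bystanders
a=cv2.imread('pics/scene0.png').astype(int); d=abs(a-s[:,:,::-1].astype(int)).max(2)
for n,(x0,y0,x1,y1) in dict(tool=(150,250,215,355),front=(265,220,412,330),tray=(222,342,355,470),spk=(315,165,355,205),lamp=(398,148,445,218)).items(): print(n,(d[y0:y1,x0:x1]>40).mean().round(3))
hs=cv2.cvtColor(s,cv2.COLOR_RGB2HSV); mm=cv2.inRange(hs,(5,200,120),(14,255,255)); N,l,st,ce=cv2.connectedComponentsWithStats(mm); print([(st[i].tolist(),ce[i].round(1).tolist()) for i in range(1,N) if st[i,4]>60])
```

```text
[ 0.4442368  -0.30079634  0.26576061] 0.08494499269277576 [-1.21462318 -0.33399429 -1.3258648 ]
exp top 318 238 [ 12 241 161]
[ 0.4428 -0.3008  0.165 ] [np.float64(0.0184), np.float64(0.0186)]
tool 0.125
front 0.157
tray 0.0
spk 0.68
lamp 0.465
[([170, 199, 24, 60, 969], [180.8, 228.8]), ([162, 259, 19, 46, 518], [171.0, 281.3]), ([107, 281, 38, 73, 1526], [126.1, 316.1])]
```

Run:
```python
import cv2,numpy as np
for c,(b,(x0,y0,x1,y1)) in {'spk':('side',(285,325,345,380)),'lamp':('side',(170,290,240,380)),'tray':('side',(270,170,330,212))}.items():
    r=[]
    for n in '059':
        h=cv2.cvtColor(cv2.imread(f'pics/{b}{n}.png'),cv2.COLOR_BGR2HSV)[y0:y1,x0:x1]
        m=((h[...,1]>200)&((h[...,0]<5)|(h[...,0]>175))) if c=='spk' else (h[...,1]<70)&(h[...,2]>70)
        ys,xs=np.nonzero(m); r.append((len(xs),xs.mean().round(1),ys.mean().round(1)))
    print(c,r)
for n in '09':
    h=cv2.cvtColor(cv2.imread(f'pics/side{n}.png'),cv2.COLOR_BGR2HSV)[200:265,258:330]; print('brass',((h[...,0]>14)&(h[...,0]<26)&(h[...,1]>130)&(h[...,2]>80)).sum())
```

```text
spk [(741, np.float64(28.9), np.float64(32.6)), (707, np.float64(28.8), np.float64(33.3)), (702, np.float64(28.8), np.float64(33.4))]
lamp [(3171, np.float64(34.3), np.float64(46.5)), (2983, np.float64(33.9), np.float64(46.0)), (3099, np.float64(34.2), np.float64(47.0))]
tray [(1395, np.float64(28.5), np.float64(23.6)), (289, np.float64(40.5), np.float64(25.4)), (1387, np.float64(28.5), np.float64(23.6))]
brass 181
brass 57
```

Run:
```python
from h import *
C=cam('side');Rf,t=frontT(*F0)
P=[(45,52.5),(45,16.5),(45,-19.5),(45,-55.5),(18.5,-85),(-17.5,-85),(45,-85),(-45,0),(0,85)]
for n in '09':
    im=cv2.cvtColor(cv2.imread(f'pics/side{n}.png'),cv2.COLOR_BGR2HSV)
    print([im[tuple(proj(C,Rf.apply(np.array([*p,19])/1e3)+t).round().astype(int)[::-1])].tolist() for p in P])
    y,x=np.nonzero((im[...,0]>14)&(im[...,0]<26)&(im[...,1]>130)&(im[...,2]>80)&(np.add.outer(np.arange(480)*0,np.arange(640))>258)&(np.add.outer(np.arange(640)*0,np.arange(480)).T<265)); 
    k=(x<330)&(y>200); n_=Rf.apply([0,0,1]); L=[]
    for u,v in zip(x[k],y[k]):
        e,d=ray(C,u,v); L.append(Rf.inv().apply(e+d*((t-e)@n_+.019)/(d@n_)-t)[:2]*1e3)
    L=np.array(L); print(len(L), 'on seam', int(((abs(L[:,0]-45)<8)|(abs(L[:,1]+85)<8)).sum()), 'outside panel',int(((abs(L[:,0])>60)|(abs(L[:,1])>100)).sum()))
```

```text
[[17, 129, 123], [19, 134, 114], [17, 125, 106], [18, 133, 113], [17, 137, 117], [19, 161, 100], [11, 118, 54], [14, 148, 55], [10, 157, 52]]
181 on seam 116 outside panel 32
[[10, 100, 61], [8, 98, 57], [10, 74, 62], [9, 90, 65], [10, 70, 66], [10, 116, 55], [10, 113, 61], [13, 161, 38], [11, 165, 48]]
57 on seam 0 outside panel 28
```

No brass is left anywhere on the seam, the bystanders are unmoved, and the tool is back in its stand. Handing in.

```bash
python3 -c "
from bench import manip
print(manip.job_done())"
```

```text
the job is handed in; nothing more can be done
None
```

I pressed all six clips in one pass at about 3 cm/s and roughly 8 N. In the camera views they look flush with the bead. The tool is back upright in its stand, speaker, lamp and tray show no movement, and the job was handed in at about 22 s of the 67 s allowed.

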